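# Stroke-test a shock absorber in its cradle and log it

## Task

Lay the shock absorber that has a rod in the test cradle, without dropping it, with the rod coming out through the slotted end plate, and let go of it. Then take it by the eye on its rod, pull the rod straight out to its stop against its spring, ease it all the way back in without letting it snap, and let go. Last, log the test by pressing the tally counter's plunger fully down and letting it come up again; leave the shock in the cradle and everything else where it is.

Things in the scene. Friction and masses are not known exactly. Their poses are not given: they have to be found in the camera images.
- shock: The shock absorber with a rod, lying on the table, 190 mm long, 0.3 kg: chrome cylinder 28 mm thick, 86 mm of it bare between square aluminium caps (34 x 34, 14 mm long, centred 50 mm either side of the origin); a flat lug at the back ends 78 mm behind the origin. Origin on the axis at mid cylinder, 17 mm above what the caps lie on; x along the rod, z up at start.
- rod_eye (a point): Centre of the black eye at the rod's free end: a disc 24 mm in diameter, 16 mm thick, flat faces sideways (along the shock's y), on a steel rod 8 mm thick. On the shock's axis, 100 mm ahead (+x) of its origin with the rod in; moves with the rod.
- shock_rod (a joint): How far the rod is pulled out, m: 0 fully in (at rest), 0.035 at its stop. A spring pulls it in, 3 N at 0 and 8 N at the stop, with oil-like damping. On the bare table the shock would slide along with the rod: the cradle has to hold it.
- cradle: The test cradle, screwed to the table: black base plate 178 x 84 x 10 mm, two black saddles, a slotted steel plate (70 mm high) at its +x end, a plain one (60 mm high) at its -x end. Origin on the base's underside, midway between the saddles; x points out through the slot, the way the rod must point; z up.
- cradle_seat (a point): Where the shock's origin comes to lie, 47 mm above the table, axes as the cradle's. Saddle tops 30 mm high, at x +-50, with cheeks 44 mm apart, 52 mm high; 72 mm between saddles is open for fingers. Slotted plate at x 62 to 70, its slot 18 mm wide and open at the top for the rod; plain plate at x -84. The shock has 5 mm of play each way. (mm)
- counter: The tally counter, fixed: a grey box 70 x 90 x 40 mm with a mushroom plunger on top. Origin at the centre of its underside.
- plunger_top (a point): Centre of the top of the plunger's head, a black disc 36 mm in diameter, 66 mm above the table when up.
- plunger (a joint): How far the plunger is pressed, m: 0 up, 0.010 at its stop; its spring takes about 2.5 N at first, 5 N at the stop and brings it back.
- puck: Bystander: green glass lap timer puck, 80 mm in diameter, 26 mm high. Origin at the centre of its underside.
- bumper: Bystander: white nylon bumper block with a step, 60 x 95 x 40 mm. Origin at the centre of its underside.
- bare_body: Bystander: bare chrome shock body like the shock's but without rod and lug, 114 mm long. Origin at its middle on its axis, 17 mm above the table.
- wheel: Bystander: buggy wheel lying flat, 96 mm in diameter, 42 mm high. Origin at the centre of its underside.
- oil: Bystander: upright oil bottle, 44 mm in diameter, 110 mm high. Origin at the centre of its underside.
- driver: Bystander: screwdriver 190 mm long, lying on the right. Origin on its underside, at mid length.
Not all that is in view belongs to the job. What is meant by the counter is not orange, and is the larger of those in its own colour. What is shaped like the shock but yellow is not meant.

How it is judged:
On the way, in this order (a step that is already met when the one before it is completed fails the run):
1. the shock lies in the cradle, rod through the slot and fully in, let go (x of shock in the frame of cradle_seat between -0.009 and 0.009 m and y of shock in the frame of cradle_seat between -0.008 and 0.008 m and z of shock in the frame of cradle_seat between -0.005 and 0.005 m and angle between the x axis of shock and the x axis of cradle_seat, either way round below 0.12 rad and x of rod_eye in the frame of cradle_seat above 0.08 m and value of joint shock_rod below 0.004 m and contact force between the fingers and shock below 0.2 N and linear speed of shock below 0.03 m/s), for 0.2 s.
2. with the shock in the cradle, the rod is pulled out to its stop (x of shock in the frame of cradle_seat between -0.009 and 0.009 m and y of shock in the frame of cradle_seat between -0.008 and 0.008 m and z of shock in the frame of cradle_seat between -0.005 and 0.005 m and angle between the x axis of shock and the x axis of cradle_seat, either way round below 0.12 rad and x of rod_eye in the frame of cradle_seat above 0.08 m and value of joint shock_rod above 0.032 m), for 0.1 s.
3. the rod is back in and the shock let go (x of shock in the frame of cradle_seat between -0.009 and 0.009 m and y of shock in the frame of cradle_seat between -0.008 and 0.008 m and z of shock in the frame of cradle_seat between -0.005 and 0.005 m and angle between the x axis of shock and the x axis of cradle_seat, either way round below 0.12 rad and x of rod_eye in the frame of cradle_seat above 0.08 m and value of joint shock_rod below 0.003 m and contact force between the fingers and shock below 0.2 N), for 0.2 s.
4. the tally counter's plunger is pressed down to its stop (value of joint plunger above 0.0085 m), for 0.05 s.
At the end, for the whole second after the job is handed in: The shock lies at rest in the cradle, rod through the slotted plate: origin within 9 mm lengthwise, 8 mm sideways and 5 mm in height of the seat, aligned within 0.12 rad; the rod is in to within 3 mm and the plunger is up to within 2 mm (x of shock in the frame of cradle_seat between -0.009 and 0.009 m and y of shock in the frame of cradle_seat between -0.008 and 0.008 m and z of shock in the frame of cradle_seat between -0.005 and 0.005 m and angle between the x axis of shock and the x axis of cradle_seat, either way round below 0.12 rad and x of rod_eye in the frame of cradle_seat above 0.08 m and value of joint shock_rod below 0.003 m and value of joint plunger below 0.002 m and linear speed of shock below 0.02 m/s); the robot touches nothing.
It fails at once if the rod snaps back (faster than 0.3 m/s) (velocity of joint shock_rod below -0.3 m/s).
It fails at once if the shock is dropped or flung (over 0.5 m/s while not held) (linear speed of shock above 0.5 m/s and contact force between the fingers and shock below 0.1 N).
It fails at once if a bystander (puck, bumper block, bare shock body, wheel, oil bottle or screwdriver) is moved more than 20 mm (distance of any of puck, bumper, bare_body, wheel, oil, driver from where it was at the start of the episode above 0.02 m).
It also fails if it takes over 69 s, if anything falls off the work surface, if the arm or the gripper's body presses on something with over 40 N, if the wrist force passes 120 N, or if a joint passes its speed limit or range.

## Robot

A 6-joint arm with a two-finger parallel gripper is mounted at the origin on the work surface. World frame = base frame: x ahead of the robot, y to its left, z up, the work surface at z = 0. Lengths are in m, angles in rad, forces in N, time in s.
With the tool pointing down it reaches from about 0.375 to 0.925 m from the base axis. Payload 5.7 kg.
Tool frame: the origin (TCP) lies midway between the tips of the shut fingers; the grasp point (between the pads) lies 19 mm behind it; z points along the fingers, y is the line along which they close (so a half turn about z gives the same grasp; the last joint's range is limited). The gripper opens to 88 mm and grips with 3 to 60 N. Pads are 20 mm wide; open, the fingers measure 115 mm over their backs; the gripper's body (75 mm by 178 mm) begins 61 mm behind the grasp point.
Start: joints at [-1.274, 0.359, 1.51, -0, 1.272, -0.115], TCP at [0.24, -0.55, 0.223] pointing down, gripper open.
Joint ranges: [-2.97, 2.97], [-1.01, 2.36], [0.21, 2.38], [-0.96, 4.11], [0.2, 2.71], [-2.98, 2.98]. Speed limits (rad/s): [2.39, 2.39, 3.14, 3.14, 3.14, 3.14].

## Interface

Orientations are given as a unit quaternion [x, y, z, w].
In Python, from bench import move_ptp, servo_line, goto_joints, move_gripper, sleep, inverse_kinematics, capture, PlanningError, close_job, spot_in, silhouettes, current_clock, current_joint_pos, current_qvel, current_joint_torque, current_position, current_orientation, current_force, current_torque, current_finger_gap, current_grip_force gives the robot as it stands. Calls block until the motion is done:
- move_ptp(position, orientation): joint-space move of the TCP to a pose.
- servo_line(position, orientation=None, rate=0.15, contact_N=None): straight line of the TCP; orientation=None keeps the orientation; rate is the mean speed in m/s. With contact_N (N) it stops when the force on the tool has changed by that much, and returns True; else False.
- goto_joints(angles): joint-space move.
- move_gripper(opening): finger opening in m; the grip force is fixed at half the most; returns when the fingers have stopped.
- sleep(seconds).
- inverse_kinematics(position, orientation): joint angles nearest the present ones, or None.
- capture(name): name is "scene" or "side" or "wrist"; returns a dict with "image" (400x640x3 uint8, blue, green, red), "range_z" (400x640 float32, m along the optical axis (not along the pixel's ray), 0 where there is no reading), "intrinsics" (3x3 intrinsics, pixels), "R" (3x3) and "t" (3): a world point X has camera coordinates R X + t. Camera axes: x right, y down, z forward; pixel columns grow to the right and rows downward; lengths in m; the calibration is good to about 2 mm. A picture is of the moment at which its call begins.
A pose or a line that the arm cannot do raises PlanningError and nothing moves.
- close_job(): hands the job in; it is judged then, once.
Trained networks look in the newest picture that a camera, given by its name, has taken for a name from the list of things; names that differ only in an ending like _2 or _b are one class to them, and where a whole thing is asked for, a point or a joint stands for the part that bears it (a point fixed in the world has none). Each returns a list of dicts, best first, with "conf" (0 to 1); they miss things now and then, are a little off and sometimes report something else, mostly with a low value. They report only what shows in the picture. A call takes as long as a camera call. They do not tell look-alikes from the thing itself.
- spot_in(camera, query): "xy" ([column, row] in pixels, amid what is visible of it).
- silhouettes(camera, query): "region" (400x640 bool, what is visible of it) and "xy" ([column, row] in pixels, amid what is visible of it).
Readings, each from a call of its own:
- current_clock(): time.
- current_joint_pos(): joint angles.
- current_qvel(): joint speeds.
- current_joint_torque(): joint torques, N m.
- current_position(): TCP position.
- current_orientation(): TCP orientation.
- current_force(): force on the tool from outside, world axes, zero at the start.
- current_torque(): the same for the moment, N m.
- current_finger_gap(): finger opening in m.
- current_grip_force(): force on a finger pad.
Only numpy, scipy, OpenCV 4.12 (cv2) and the standard library are available. Lean on these libraries where they do the work, as an engineer would, in place of code of your own. Each camera call takes 0.05 s, during which the arm holds its last target. There are 200 camera calls.

## Working session

There is one attempt and no reset: what is moved stays moved. The work goes in short steps, each a Python script; the robot and the scene stay as the last script left them, time stands still between calls to the robot, and variables do not carry over. Pictures are saved under pics/ and viewed, at most 10 in all, crops included, and the job is handed in when it is done.

```bash
ls; mkdir -p pics
cat > h.py <<'E'
import numpy as np, cv2
from bench import *
def cloud(c):
    z=c["range_z"]; v,u=np.mgrid[0:400,0:640]; K=c["intrinsics"]
    P=np.stack([(u-K[0,2])/K[0,0]*z,(v-K[1,2])/K[1,1]*z,z],-1)
    W=(P-c["t"])@c["R"]; W[z<=0]=np.nan; return W
def proj(c,X):
    p=c["intrinsics"]@(c["R"]@np.asarray(X)+c["t"]); return p[:2]/p[2]
E
python3 - <<'E'
from h import *
print(current_clock(),current_orientation(),current_force())
for n in ["scene","side"]:
    c=capture(n); cv2.imwrite(f"pics/{n}0.png",c["image"]); W=cloud(c)
    print(n,"cam",-c["R"].T@c["t"])
    for q in ["shock","rod_eye","cradle","counter","plunger_top","puck","bumper","bare_body","wheel","oil","driver"]:
        for d in silhouettes(n,q):
            if d["conf"]<.3: continue
            m=d["region"]; p=W[m]; p=p[~np.isnan(p[:,0])]
            print(q,round(d["conf"],2),np.round(d["xy"]),m.sum(),np.round(np.nanmedian(p,0),3) if len(p) else None, np.round(np.percentile(p,[5,95],axis=0),3).tolist() if len(p) else None)
E
```

```text
pics
0.0 [ 9.78876712e-01  2.04449358e-01 -1.06604002e-04 -9.12412616e-04] [ 0.08448046 -0.144071    1.02636685]
scene cam [ 1.14617456 -0.01409728  0.82671541]
shock 0.96 [413. 215.] 572 [0.504 0.231 0.028] [[0.422, 0.189, 0.004], [0.554, 0.283, 0.035]]
shock 0.63 [408. 158.] 460 [0.28  0.258 0.027] [[0.204, 0.235, 0.002], [0.355, 0.285, 0.034]]
cradle 0.86 [267. 210.] 1943 [ 0.479 -0.162  0.022] [[0.406, -0.206, 0.006], [0.566, -0.12, 0.061]]
counter 0.69 [363. 228.] 467 [0.546 0.093 0.027] [[0.52, 0.068, 0.005], [0.562, 0.122, 0.045]]
counter 0.59 [338. 188.] 936 [0.426 0.038 0.039] [[0.382, -0.003, 0.004], [0.451, 0.082, 0.066]]
plunger_top 0.56 [364. 218.] 60 [0.538 0.096 0.045] [[0.527, 0.086, 0.042], [0.547, 0.106, 0.047]]
plunger_top 0.51 [343. 177.] 90 [0.415 0.04  0.066] [[0.402, 0.028, 0.061], [0.427, 0.053, 0.068]]
plunger_top 0.5 [388. 260.] 161 [0.673 0.148 0.066] [[0.659, 0.135, 0.063], [0.687, 0.161, 0.068]]
bumper 0.65 [256. 274.] 1049 [ 0.692 -0.161  0.038] [[0.651, -0.204, 0.009], [0.707, -0.119, 0.042]]
bare_body 0.63 [189. 290.] 757 [ 0.716 -0.319  0.029] [[0.698
[... 1694 characters left out ...]
708, 0.039, 0.028]]
bumper 0.73 [228. 244.] 109 [0.67  0.153 0.065] [[0.657, 0.138, 0.061], [0.683, 0.167, 0.068]]
bumper 0.56 [269. 176.] 514 [ 0.671 -0.147  0.031] [[0.647, -0.198, 0.012], [0.697, -0.113, 0.041]]
bare_body 0.65 [277. 138.] 294 [ 0.705 -0.307  0.026] [[0.692, -0.367, 0.008], [0.722, -0.261, 0.033]]
bare_body 0.55 [187. 320.] 1445 [0.676 0.382 0.041] [[0.638, 0.339, 0.014], [0.72, 0.421, 0.045]]
wheel 0.63 [188. 319.] 1449 [0.677 0.382 0.041] [[0.638, 0.338, 0.016], [0.721, 0.421, 0.045]]
oil 0.64 [309. 373.] 521 [0.351 0.419 0.072] [[0.335, 0.401, 0.014], [0.371, 0.429, 0.11]]
driver 0.7 [377. 138.] 210 [ 0.396 -0.43   0.018] [[0.356, -0.442, 0.006], [0.442, -0.422, 0.025]]
```

Run:
```python
import cv2,numpy as np
a=cv2.imread("pics/scene0.png")[130:320,150:530]; b=cv2.imread("pics/side0.png")[100:400,140:420]
cv2.imwrite("pics/crop1.png",cv2.resize(a,(800,400),interpolation=cv2.INTER_CUBIC))
cv2.imwrite("pics/crop2.png",cv2.resize(b,(560,600),interpolation=cv2.INTER_CUBIC))
```

```text
(no output)
```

View pics/crop1.png

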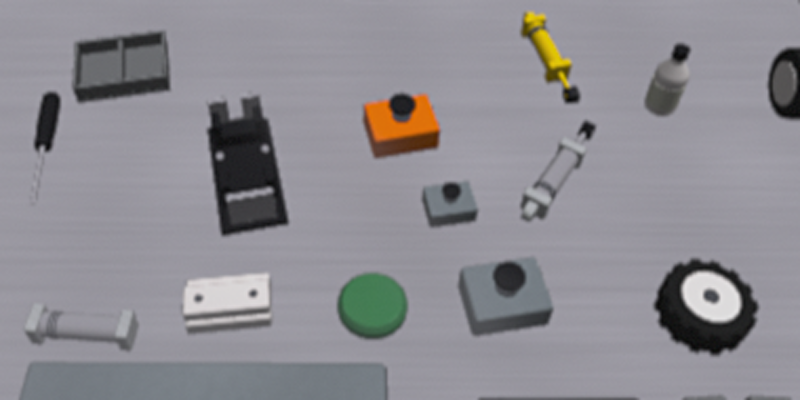

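View pics/crop2.png

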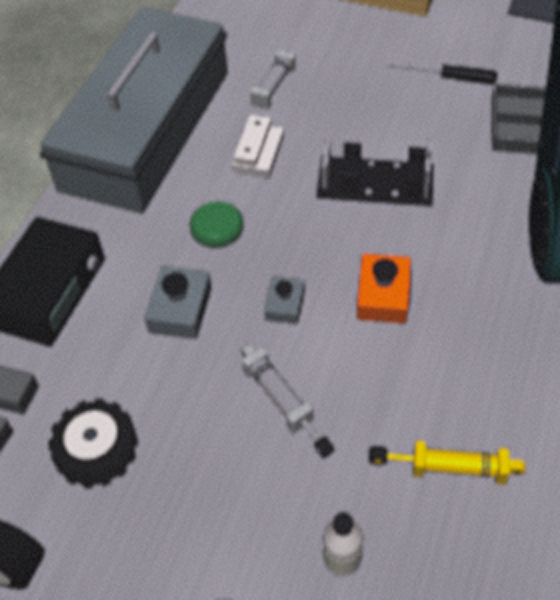

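The chrome shock is at scene (413,215), and the yellow look-alike at (408,158) is ruled out by its colour. There are three counters: orange (338,188), small grey (363,228) and large grey (388,260). The large grey one is meant, since it is not orange and is the bigger of the two greys. The cradle is at (267,210), and its slotted end (two prongs) seems to face away from the scene camera, toward world -x. I'll confirm these with the wrist camera.

```bash
cat >> h.py <<'E'
def down(yaw): return [np.cos(yaw/2),np.sin(yaw/2),0,0]
E
python3 - <<'E'
from h import *
import pickle
out={}
for k,p,y in [("cr1",[.48,-.16,.30],0.0),("cr2",[.44,-.13,.30],0.0),("sh1",[.49,.24,.30],-.6),("sh2",[.45,.22,.30],-.6)]:
    move_ptp(p,down(y)); c=capture("wrist"); out[k]=c
    q="cradle" if k[0]=="c" else "shock"
    print(k,current_clock(),np.round(-c["R"].T@c["t"],3),np.round(proj(c,[*p[:2],.03])))
    for d in silhouettes("wrist",q)+silhouettes("wrist","rod_eye"): print(d["conf"],d["xy"],d["region"].sum()); out.setdefault(k+"s",[]).append(d)
pickle.dump(out,open("w.pkl","wb"))
im=np.hstack([cv2.resize(out[k]["image"],(400,250)) for k in("cr1","cr2")]),np.hstack([cv2.resize(out[k]["image"],(400,250)) for k in("sh1","sh2")])
cv2.imwrite("pics/w1.png",np.vstack(im))
E
```

```text
cr1 2.95 [ 0.557 -0.16   0.461] [326. 162.]
0.95 [327.1, 157.1] 7059
0.95 [32.3, 202.4] 393
0.2 [54.3, 5.0] 507
cr2 3.4167 [ 0.516 -0.129  0.461] [326. 162.]
0.8 [350.5, 125.6] 7453
0.97 [63.6, 219.1] 427
0.63 [41.8, 174.8] 357
sh1 4.9583 [0.554 0.197 0.461] [326. 163.]
0.62 [323.2, 152.9] 2038
0.61 [383.7, 274.6] 1309
0.84 [357.5, 252.3] 277
0.54 [323.9, 214.3] 239
sh2 5.4083 [0.513 0.176 0.462] [325. 162.]
0.84 [293.6, 138.5] 2220
0.75 [367.1, 265.8] 1736
0.82 [333.2, 237.2] 280
0.61 [298.4, 200.5] 271
0.45 [578.4, 14.9] 2812
```

View pics/w1.png

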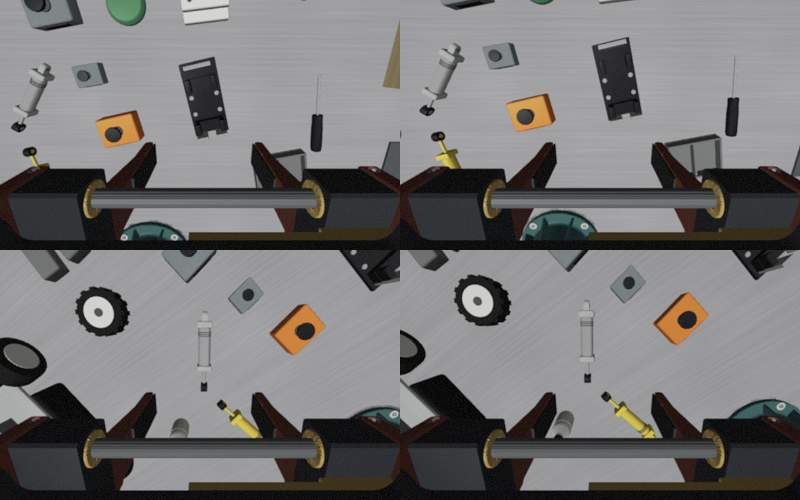

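The wrist views show the cradle's slotted end (prongs) at the bottom, (210,135) in the cr1 tile, so it faces world -x. The chrome shock is at (204,345) in the sh1 tile with its black eye toward the bottom, (204,386), so the rod points -x/+y. Next I'll fit both poses.

```bash
cat > fit.py <<'E'
from h import *
import pickle
def rect(xy):
    (c,s,a)=cv2.minAreaRect(xy.astype(np.float32)*1000); return np.round(np.array(c)/1000,4),np.round(s,1),round(a,2)
def yawfit(xy):
    c=xy.mean(0); u,s,v=np.linalg.svd(xy-c,full_matrices=False); d=v[0]; d=d*np.sign(-d[0]); return c,d
def tri(ks,uv):
    A=[];b=[]
    for c,p in zip(ks,uv):
        r=c["R"].T@np.linalg.inv(c["intrinsics"])@np.array([*p,1]); r/=np.linalg.norm(r); o=-c["R"].T@c["t"]
        M=np.eye(3)-np.outer(r,r); A.append(M); b.append(M@o)
    return np.linalg.solve(sum(A),sum(b))
E
python3 - <<'E'
from fit import *
o=pickle.load(open("w.pkl","rb"))
print("tri shock",tri([o["sh1"],o["sh2"]],[o["sh1s"][0]["xy"],o["sh2s"][0]["xy"]]))
print("tri eye",tri([o["sh1"],o["sh2"]],[o["sh1s"][3]["xy"],o["sh2s"][3]["xy"]]))
print("tri cradle",tri([o["cr1"],o["cr2"]],[o["cr1s"][0]["xy"],o["cr2s"][0]["xy"]]))
for k in ["cr1","cr2"]:
    W=cloud(o[k]).reshape(-1,3); n=(abs(W[:,0]-.48)<.13)&(abs(W[:,1]+.16)<.075)
    t=W[n&(abs(W[:,2])<.03)]; print(k,"table z",np.median(t[t[:,2]<.005,2]), "noise",t[t[:,2]<.004,2].std())
    p=W[n&(W[:,2]>.006)&(W[:,2]<.09)]; print(rect(p[:,:2]),rect(p[p[:,2]<.015][:,:2]))
    for lo,hi in [(.006,.014),(.025,.034),(.046,.056),(.056,.064),(.064,.08)]:
        q=p[(p[:,2]>lo)&(p[:,2]<hi)]
        if len(q)>5: print(lo,len(q),np.round(np.median(q,0),4),*rect(q[:,:2]))
for k in ["sh1","sh2"]:
    W=cloud(o[k]).reshape(-1,3); n=(abs(W[:,0]-.48)<.11)&(abs(W[:,1]-.245)<.075)
    m=np.zeros(len(W),bool); m|=o[k+"s"][0]["region"].ravel()|o[k+"s"][3]["region"].ravel()
    p=W[m&n&(W[:,2]>.008)&(W[:,2]<.05)]
    c,d=yawfit(p[:,:2]); s=(p[:,:2]-c)@d; w=(p[:,:2]-c)@[-d[1],d[0]]
    print(k,len(p),c,d,np.degrees(np.arctan2(d[1],d[0])),"s",np.percentile(s,[0,1,99,100]),"w",np.percentile(w,[1,99]),"z",np.percentile(p[:,2],[5,50,95]))
    for a in np.arange(-.1,.11,.01):
        q=p[(s>=a)&(s<a+.01)]; ww=w[(s>=a)&(s<a+.01)]
        if len(q): print(f"{a:.2f} n{len(q)} w {ww.min():.3f} {ww.max():.3f} z {q[:,2].max():.3f}")
E
```

```text
tri shock [0.50258678 0.23622985 0.03017652]
tri eye [0.41992864 0.29114136 0.00535797]
tri cradle [ 0.49106288 -0.16161928  0.05287672]
cr1 table z -0.000898600991427273 noise 0.0008531424989144606
(array([ 0.4832, -0.1618]), array([177.1,  84. ]), 12.57) (array([ 0.4832, -0.1618]), array([177.1,  84. ]), 12.57)
0.006 4145 [ 0.487  -0.1605  0.0091] [ 0.4832 -0.1618] [177.1  84. ] 12.57
0.025 1295 [ 0.5067 -0.1634  0.0292] [ 0.4692 -0.1653] [133.9  67.2] 12.74
0.046 775 [ 0.5014 -0.1734  0.0509] [ 0.4701 -0.1649] [131.9  67.7] 12.73
0.056 358 [ 0.5565 -0.1503  0.0591] [ 0.4844 -0.1617] [158.4  67.6] 12.65
0.064 237 [ 0.4086 -0.1877  0.0689] [ 0.408  -0.1789] [ 8.9 67.5] 13.05
cr2 table z -0.0008886798864325712 noise 0.0008714471639979488
(array([ 0.4827, -0.162 ]), array([177.8,  84.2]), 12.71) (array([ 0.4827, -0.162 ]), array([177.8,  84.2]), 12.71)
0.006 4352 [ 0.4866 -0.1582  0.0091] [ 0.4827 -0.162 ] [177.8  84.2] 12.71
0.025 1377 [ 0.5079 -0.1638  0.0291] [ 0.4789 -0.1629] [154.1  67.8] 12.48
0.046 849 [ 0.5057 -0.167   0.0509] [ 0.4797 -0.1626] [152.4  67.9] 12.66
0.056 387 [ 
[... 1144 characters left out ...]
] z [0.01921263 0.02828262 0.03347366]
-0.09 n18 w -0.005 0.005 z 0.025
-0.08 n70 w -0.007 0.005 z 0.028
-0.07 n101 w -0.017 0.016 z 0.033
-0.06 n206 w -0.017 0.016 z 0.035
-0.05 n159 w -0.016 0.015 z 0.034
-0.04 n148 w -0.015 0.013 z 0.032
-0.03 n151 w -0.014 0.013 z 0.032
-0.02 n146 w -0.014 0.013 z 0.031
-0.01 n140 w -0.014 0.013 z 0.032
-0.00 n139 w -0.014 0.013 z 0.031
0.01 n131 w -0.013 0.013 z 0.031
0.02 n134 w -0.013 0.013 z 0.032
0.03 n168 w -0.017 0.016 z 0.034
0.04 n164 w -0.017 0.016 z 0.035
0.05 n31 w -0.016 0.012 z 0.032
0.06 n33 w -0.004 0.002 z 0.021
0.07 n38 w -0.004 0.003 z 0.022
0.08 n83 w -0.009 0.007 z 0.027
0.09 n75 w -0.008 0.008 z 0.030
0.10 n32 w -0.009 0.007 z 0.027
```

Run:
```python
from fit import *
o=pickle.load(open("w.pkl","rb"))
d=np.array([-.9755,-.2198]); e=np.array([-d[1],d[0]]); O=np.array([.4723,-.1643])
for k in ["cr1","cr2"]:
    W=cloud(o[k]).reshape(-1,3); n=(abs(W[:,0]-.48)<.13)&(abs(W[:,1]+.16)<.075)
    W=W[n]; X=(W[:,:2]-O)@d; Y=(W[:,:2]-O)@e; z=W[:,2]
    m=(z>.048)&(z<.055)&(abs(X)<60); 
    for nm,lo,hi,xl,xh in [("cheek+",.050,.0535,.03,.06),("cheek-",.050,.0535,-.06,-.03),("slot",.066,.072,.05,.08),("plain",.057,.062,-.1,-.07),("saddle",.028,.032,-.07,.055)]:
        m=(z>lo)&(z<hi)&(X>xl)&(X<xh); x=X[m];y=Y[m]
        print(k,nm,m.sum(),"x",np.round(np.percentile(x,[1,99]),4),"y-",np.round(np.percentile(y[y<0],[1,99]),4),"y+",np.round(np.percentile(y[y>0],[1,99]),4))
move_ptp([.4978,.2329,.10],down(np.radians(-35)))
servo_line([.4978,.2329,.004],rate=.12,contact_N=8)
print(current_position(),current_force())
move_gripper(.0)
print(current_finger_gap(),current_grip_force())
servo_line([.4978,.2329,.16],rate=.12)
print(current_finger_gap(),current_grip_force(),current_force(),current_clock())
c=capture("wrist"); cv2.imwrite("pics/grasp.png",c["image"]); pickle.dump(c,open("g.pkl","wb"))
p=current_position(); W=cloud(c).reshape(-1,3); y=np.radians(145); dd=np.array([np.cos(y),np.sin(y)]); 
R=(W[:,:2]-p[:2]); s=R@dd; w=R@[-dd[1],dd[0]]; 
m=(abs(w)<.02)&(abs(s)<.14)&(W[:,2]>.13)&(W[:,2]<.22)
for a in np.arange(-.13,.13,.01):
    q=m&(s>=a)&(s<a+.01)
    if q.sum(): print(f"{a:.2f} n{q.sum()} s {s[q].min():.4f} {s[q].max():.4f} w {w[q].min():.3f} {w[q].max():.3f} z {W[q,2].max():.3f} {W[q,2].min():.3f}")
```

```text
cr1 cheek+ 224 x [0.0364 0.0596] y- [-0.0335 -0.0225] y+ [0.0226 0.0332]
cr1 cheek- 278 x [-0.0597 -0.0364] y- [-0.0334 -0.0224] y+ [0.0223 0.0336]
cr1 slot 223 x [0.062 0.07 ] y- [-0.0336 -0.0091] y+ [0.0094 0.0335]
cr1 plain 290 x [-0.0915 -0.0837] y- [-0.0275 -0.0002] y+ [0.0006 0.0274]
cr1 saddle 955 x [-0.0633  0.0545] y- [-0.0265 -0.0002] y+ [0.0002 0.0256]
cr2 cheek+ 256 x [0.0366 0.0597] y- [-0.0335 -0.0224] y+ [0.0221 0.0335]
cr2 cheek- 298 x [-0.0598 -0.0364] y- [-0.0334 -0.0225] y+ [0.0223 0.0334]
cr2 slot 230 x [0.0621 0.07  ] y- [-0.0335 -0.0094] y+ [0.0093 0.0334]
cr2 plain 324 x [-0.0915 -0.0836] y- [-0.0278 -0.0003] y+ [0.0005 0.0275]
cr2 saddle 1027 x [-0.0632  0.0542] y- [-0.0224 -0.0001] y+ [0.0003 0.0222]
[0.49850322 0.23313339 0.00476253] [-0.23246484 -0.32732914  0.28931795]
0.027151944353728183 30.000008046627045
0.02725080599203425 29.999535977840424 [ 0.01321641  0.24622757 -2.47827552] 9.7
-0.08 n500 s -0.0777 -0.0700 w -0.007 0.006 z 0.183 0.171
-0.07 n592 s -0.0697 -0.0600 w -0.007 0.006 z 0.183 0.174
-0.06 n1764 s -0.0600 -0.0500 w -0.017 0.016 z 0.190 0.158
-0.05 n1312 s -0.0500 -0.0400 w -0.018 0.016 z 0.190 0.176
-0.04 n1152 s -0.0400 -0.0300 w -0.015 0.014 z 0.188 0.170
-0.03 n1103 s -0.0300 -0.0200 w -0.015 0.014 z 0.188 0.171
-0.02 n2353 s -0.0200 -0.0100 w -0.020 0.020 z 0.220 0.159
-0.01 n1829 s -0.0100 -0.0000 w -0.018 0.017 z 0.220 0.162
-0.00 n1127 s 0.0000 0.0100 w -0.016 0.015 z 0.220 0.174
0.01 n787 s 0.0100 0.0200 w -0.016 0.015 z 0.220 0.173
0.02 n66 s 0.0200 0.0264 w -0.014 0.013 z 0.182 0.173
0.03 n43 s 0.0384 0.0400 w -0.007 0.005 z 0.186 0.184
0.04 n1320 s 0.0400 0.0500 w -0.018 0.016 z 0.190 0.178
0.05 n482 s 0.0500 0.0562 w -0.017 0.017 z 0.190 0.184
0.06 n19 s 0.0679 0.0699 w -0.003 0.003 z 0.176 0.174
0.07 n93 s 0.0702 0.0769 w -0.005 0.003 z 0.176 0.171
```

View pics/grasp.png

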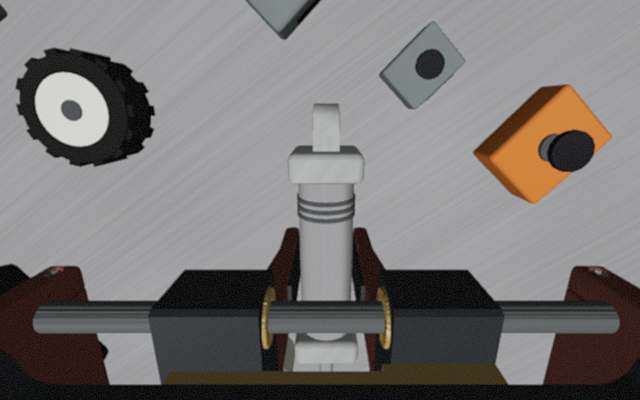

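The wrist picture shows the chrome shock held square across the fingers. The lug end is at (326,105) and the cap at (326,160), so the origin is within 1 mm of the TCP. The cradle edges match the given sizes to within 0.5 mm. Now I'll place it.

```bash
cat >> h.py <<'E'
O=np.array([.4723,-.1643]); d=np.array([-.9755,-.2198]); e=np.array([-d[1],d[0]]); YC=np.radians(12.7)
def at(x,z,y=0): return [*(O+x*d+y*e),z]
E
python3 - <<'E'
from fit import *
q=down(YC)
move_ptp(at(0,.16),q); print(current_clock(),current_finger_gap())
servo_line(at(0,.075),rate=.12)
print("hit",servo_line(at(0,.033),rate=.03,contact_N=4)); print(current_position(),current_force())
move_gripper(.055); print(current_clock(),current_force())
servo_line(at(0,.15),rate=.15)
move_ptp(at(.04,.26),q); c=capture("wrist"); cv2.imwrite("pics/placed.png",c["image"][:, 100:540])
W=cloud(c).reshape(-1,3); X=(W[:,:2]-O)@d; Y=(W[:,:2]-O)@e; z=W[:,2]
m=(abs(Y)<.0165)&(X>-.083)&(X<.13)&(z>.036)&(z<.075)
for a in np.arange(-.09,.13,.01):
    k=m&(X>=a)&(X<a+.01)
    if k.sum(): print(f"{a:.2f} n{k.sum()} X {X[k].min():.4f} {X[k].max():.4f} Y {Y[k].min():.3f} {Y[k].max():.3f} z {np.percentile(z[k],95):.4f}")
E
```

```text
11.225 0.027337674925594448
hit True
[ 0.47221786 -0.16424465  0.03392518] [0.34917763 0.43910208 5.45188204]
13.9833 [-0.22210444 -1.17404006  0.00593486]
-0.08 n73 X -0.0778 -0.0702 Y -0.007 0.005 z 0.0556
-0.07 n106 X -0.0698 -0.0603 Y -0.007 0.005 z 0.0569
-0.06 n219 X -0.0593 -0.0504 Y -0.016 0.015 z 0.0642
-0.05 n244 X -0.0494 -0.0409 Y -0.016 0.015 z 0.0642
-0.04 n235 X -0.0399 -0.0300 Y -0.016 0.014 z 0.0609
-0.03 n219 X -0.0300 -0.0200 Y -0.016 0.014 z 0.0608
-0.02 n204 X -0.0200 -0.0100 Y -0.015 0.013 z 0.0608
-0.01 n208 X -0.0100 -0.0001 Y -0.015 0.013 z 0.0606
-0.00 n205 X 0.0001 0.0099 Y -0.015 0.013 z 0.0607
0.01 n185 X 0.0101 0.0200 Y -0.015 0.012 z 0.0607
0.02 n186 X 0.0200 0.0300 Y -0.014 0.012 z 0.0605
0.03 n182 X 0.0300 0.0399 Y -0.014 0.012 z 0.0607
0.04 n250 X 0.0401 0.0500 Y -0.016 0.015 z 0.0641
0.05 n112 X 0.0500 0.0596 Y -0.016 0.015 z 0.0640
0.06 n216 X 0.0600 0.0698 Y -0.016 0.016 z 0.0699
0.07 n44 X 0.0701 0.0795 Y -0.004 0.002 z 0.0510
0.08 n73 X 0.0802 0.0899 Y -0.008 0.006 z 0.0535
0.09 n103 X 0.0901 0.0999 Y -0.008 0.006 z 0.0584
0.10 n70 X 0.1000 0.1093 Y -0.008 0.006 z 0.0586
```

View pics/placed.png

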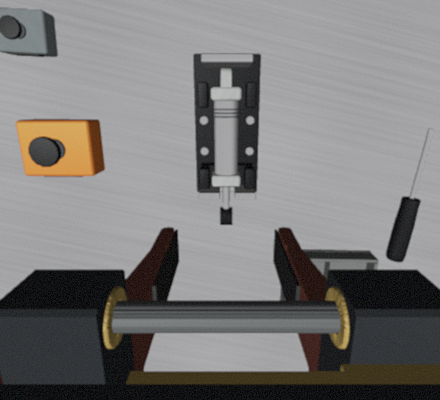

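The shock is seated: in the cradle frame x is about 0 and y about -1 mm, the cap top is at 64 mm, the rod goes through the slot, and the eye is at (226,215), x about 100 mm. Next is the rod pull.

Run:
```python
from fit import *
q=down(YC)
for x in (.1,.12,.145): print(x,inverse_kinematics(at(x,.03,-.001),q) is not None, end=" ")
c=capture("scene"); W=cloud(c).reshape(-1,3); X=(W[:,:2]-O)@d; Y=(W[:,:2]-O)@e
m=(X>.075)&(X<.19)&(abs(Y)<.1)&(W[:,2]>.02)&(W[:,2]<.15); print("near",m.sum(), [np.round(W[m].min(0),3),np.round(W[m].max(0),3),np.abs(Y[m]).min()] if m.any() else "")
move_ptp(at(.1,.12,-.001),q)
move_gripper(.045)
print(servo_line(at(.1,.030,-.001),rate=.1,contact_N=6),current_position())
move_gripper(0.); print("gap",current_finger_gap(),current_grip_force(),current_clock(),current_force())
f0=current_force()
hit=servo_line(at(.145,.030,-.001),rate=.03,contact_N=14)
p=current_position(); print("hit",hit,"x",(p[:2]-O)@d,p[2],"F",(current_force()-f0)[:2]@d)
sleep(.3)
p=current_position(); c=capture("scene"); pickle.dump(c,open("pull.pkl","wb")); cv2.imwrite("pics/pull.png",cv2.resize(c["image"][150:290,180:360],(720,560)))
W=cloud(c).reshape(-1,3); X=(W[:,:2]-O)@d; Y=(W[:,:2]-O)@e
m=(abs(Y)<.01)&(abs(X)<.1)&(W[:,2]>.04)&(W[:,2]<.075)
print("lug end",np.percentile(X[m],[0,1]),"x",(p[:2]-O)@d,"F",(current_force()-f0)[:2]@d,current_finger_gap(),current_clock())
```

```text
0.1 True 0.12 True 0.145 True near 75 [array([ 0.307, -0.298,  0.021]), array([ 0.398, -0.178,  0.06 ]), np.float64(8.967120589831937e-05)]
False [ 0.37481567 -0.18551427  0.03030418]
gap 0.015992556187879006 29.994488060474396 18.225 [ 0.10600612 -0.15503277  2.29969262]
hit True x 0.14035064561613994 0.03013852706811809 F -6.864972180644266
lug end [-0.09193939 -0.09172308] x 0.13999497091512034 F -7.133795622857704 0.015621138409416698 19.85
```

Run:
```python
from fit import *
c=pickle.load(open("pull.pkl","rb")); W=cloud(c).reshape(-1,3); X=(W[:,:2]-O)@d; Y=(W[:,:2]-O)@e
m=(abs(Y)<.015)&(X>-.082)&(X<.061)&(W[:,2]>.06)&(W[:,2]<.068); print("cap tops X",np.round(np.sort(X[m]),4))
f0=np.array([.106,-.155,2.3])
print(servo_line(at(.1415,.030,-.001),rate=.01,contact_N=10)); sleep(.2)
p=current_position(); print("x",(p[:2]-O)@d,"F",(current_force()-f0)[:2]@d,current_finger_gap(),current_clock())
```

```text
cap tops X [-0.0513 -0.0506 -0.0505 -0.0502 -0.0502 -0.0498 -0.0494 -0.0492 -0.0492
 -0.0491 -0.0491 -0.0491 -0.0489 -0.0489 -0.0488 -0.0488 -0.0487 -0.0483
 -0.0478 -0.0478 -0.0477 -0.0477 -0.0477 -0.0476 -0.0472 -0.0471 -0.0465
 -0.046  -0.0457 -0.0449 -0.0448 -0.0446 -0.0441 -0.0436 -0.0434 -0.0433
 -0.0431 -0.0431 -0.0425 -0.042  -0.0418 -0.0413 -0.0411 -0.041  -0.0405
 -0.0404 -0.0399 -0.0394 -0.0393 -0.0393 -0.0388 -0.0385 -0.0376 -0.037
 -0.035  -0.0338 -0.0328 -0.0323 -0.0322 -0.0315 -0.0306 -0.0304 -0.0294
 -0.0285 -0.0276 -0.0276 -0.0269 -0.0264 -0.0258 -0.0255 -0.0232 -0.023
 -0.0225 -0.0194 -0.0186 -0.0179 -0.0162 -0.0162 -0.0144 -0.0141 -0.014
 -0.0126 -0.0126 -0.0118 -0.0116 -0.0104 -0.0101 -0.01   -0.0096 -0.0076
 -0.0068 -0.0067 -0.0055 -0.0045 -0.0021 -0.002  -0.0006  0.0009  0.0018
  0.0024  0.0041  0.0053  0.0057  0.0058  0.0061  0.0074  0.0078  0.0083
  0.0095  0.0124  0.0124  0.0124  0.0154  0.0156  0.0157  0.0165  0.0169
  0.018   0.0193  0.0203  0.0219  0.023   0.0245  0.0252  0.0261  0.0273
  0.0273  0.028   0.028   0.0297  0.0307  0.0316  0.0317  0.0321  0.0332
  0.0342  0.0342  0.0366  0.037   0.0377  0.0377  0.0383  0.0386  0.0403
  0.0411  0.0427  0.0438  0.0445  0.0457  0.0463  0.0469  0.0473  0.0479
  0.0483  0.0483  0.0485  0.0489  0.0494  0.0496  0.0497  0.0497  0.0499
  0.05    0.0506  0.0509  0.0511  0.0514  0.0517  0.0519  0.052   0.0521
  0.0525  0.0527  0.0528  0.0531  0.0531  0.0531  0.0543  0.0544  0.0552
  0.0555  0.056   0.0563  0.0565  0.0567  0.0571  0.0573  0.0579  0.0579
  0.0588  0.0588  0.0591  0.0592  0.0592  0.0599]
False
x 0.1407907402075047 F -9.312242975565264 0.01604395972547682 20.475
```

View pics/pull.png

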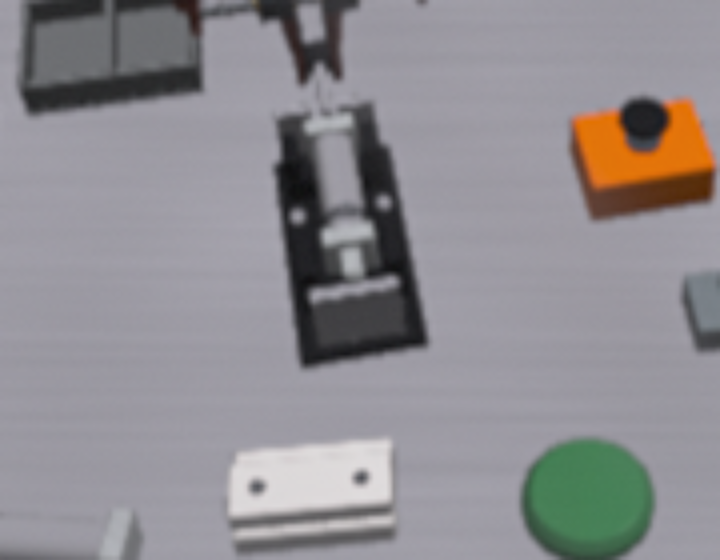

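The picture shows the shock drawn against the slotted plate (cap at (330,122)), still lying in the saddles. The TCP has travelled 40 mm (5 mm play plus 35 mm stroke), and the force rises further when it pulls on, so the rod is at its stop. Now I'll ease it back.

Run:
```python
from fit import *
servo_line(at(.101,.030,-.001),rate=.03); sleep(.2)
p=current_position(); print("x",(p[:2]-O)@d,"F",current_force(),current_finger_gap(),current_clock())
move_gripper(.045); sleep(.3); print(current_force())
servo_line(at(.101,.15,-.001),rate=.15)
move_ptp(at(.04,.26),down(YC)); c=capture("wrist")
W=cloud(c).reshape(-1,3); X=(W[:,:2]-O)@d; Y=(W[:,:2]-O)@e; z=W[:,2]
m=(abs(Y)<.0165)&(X<.13)
a=m&(X>-.083)&(z>.05)&(z<.058)&(X<-.05); b=m&(X>.075)&(z>.045)&(z<.07); k=m&(z>.0625)&(z<.066)&(abs(X)<.061)
print("lug",X[a].min(),"eye",X[b].min(),X[b].max(),"capz",np.median(z[k]),"caps",X[k].min(),X[k].max(),"Y",Y[k].min(),Y[k].max(),current_clock())
# counter
move_ptp([.62,.13,.25],down(0)); c=capture("wrist"); cv2.imwrite("pics/cnt.png",c["image"])
W=cloud(c)
for dd in silhouettes("wrist","plunger_top"):
    q=W[dd["region"]]; q=q[q[:,2]>.06]; print(round(dd["conf"],2),np.round(dd["xy"]),len(q),rect(q[:,:2]) if len(q)>5 else "",np.median(q[:,2]) if len(q) else "")
V=W.reshape(-1,3); n=(abs(V[:,0]-.67)<.09)&(abs(V[:,1]-.155)<.08)&(V[:,2]>.06)&(V[:,2]<.075); print("head",n.sum(),rect(V[n,:2]),np.median(V[n,2]))
n=(abs(V[:,0]-.67)<.09)&(abs(V[:,1]-.155)<.08)&(V[:,2]>.035)&(V[:,2]<.045); print("box",n.sum(),rect(V[n,:2]),current_clock())
```

```text
x 0.10358072782392717 F [-6.92837136 -4.713342   10.7112377 ] 0.015748038316992893 22.175
[-1.07982025  0.63822664  0.34696031]
lug -0.07298590886070187 eye 0.07524555324225699 0.11385873670573887 capz 0.06320345212079762 caps -0.05326028350892937 0.058693140497011305 Y -0.015621013539996603 0.013243220227227957 24.6833
0.82 [305. 126.] 792 (array([0.6719, 0.1501]), array([33.3, 33.7]), 88.86) 0.0650590388700644
0.61 [348. 233.] 0  
0.55 [113. 374.] 316 (array([0.4918, 0.2916]), array([ 30.8, 373.2]), 47.98) 0.09047855260092452
head 814 (array([0.672 , 0.1498]), array([34.6, 34.7]), 43.39) 0.06502689624375942
box 3633 (array([0.6722, 0.15  ]), array([69.8, 89.7]), 9.69) 26.1167
```

View pics/cnt.png

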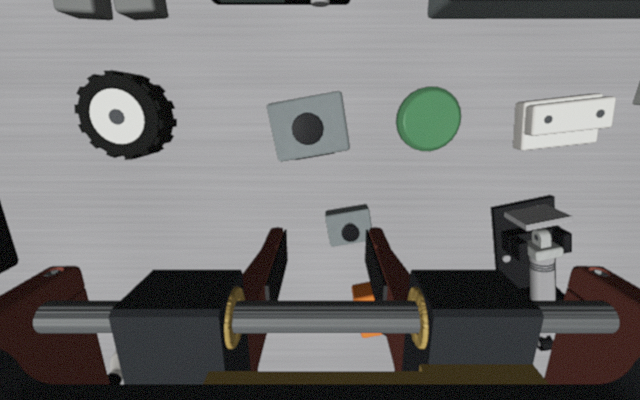

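The rod is back in: the lug moved 4.8 mm and the eye 4.6 mm, so the shock sits at x of about +4.8 mm with the rod at about 0. The picture shows the large grey counter at (308,127). Its box measures 70x90 mm, with the plunger head at (0.672,0.150) and its top at 65-66 mm. I'll press it now.

Run:
```python
from fit import *
q=down(0)
move_ptp([.672,.150,.11],q); move_gripper(0.); f0=current_force()
servo_line([.672,.150,.072],rate=.1)
print(servo_line([.672,.150,.0525],rate=.02,contact_N=14)); print(current_position()[2],(current_force()-f0)[2])
sleep(.2); print(current_position()[2],(current_force()-f0)[2],current_clock())
```

```text
True
0.05638055990087634 5.879243045182181
0.05637392508839069 5.84253809036307 29.0917
```

Run:
```python
from fit import *
print(servo_line([.672,.150,.0545],rate=.01,contact_N=15)); sleep(.2); print(current_position()[2],current_force())
servo_line([.672,.150,.12],rate=.08)
move_ptp([.55,.05,.30],down(0)); sleep(.3)
W=None
for n in ("scene","side"):
    c=capture(n); W=cloud(c).reshape(-1,3)
    k=(np.hypot(W[:,0]-.672,W[:,1]-.15)<.015)&(W[:,2]>.045); print(n,"plunger",k.sum(),np.median(W[k,2]) if k.any() else "")
move_ptp(at(.04,.26),down(YC)); c=capture("wrist"); cv2.imwrite("pics/end.png",c["image"][:,100:540])
W=cloud(c).reshape(-1,3); X=(W[:,:2]-O)@d; Y=(W[:,:2]-O)@e; z=W[:,2]; m=abs(Y)<.0165
a=m&(X>-.083)&(z>.05)&(z<.058)&(X<-.05); b=m&(X>.075)&(X<.15)&(z>.045)&(z<.07); w=m&(z>.054)&(z<.062)&(X>.08)&(X<.15)
print("lug",X[a].min(),"eye end",X[b].max(),"eye mid",X[w].min(),X[w].max(),current_clock())
```

```text
False
0.05628216433223912 [-1.94861144 -0.14863247 14.19078783]
scene plunger 124 0.06640204283214049
side plunger 81 0.06489718100814289
lug -0.07351440673855224 eye end 0.11240894005671331 eye mid 0.0939441418548386 0.11177701552528314 32.9583
```

View pics/end.png

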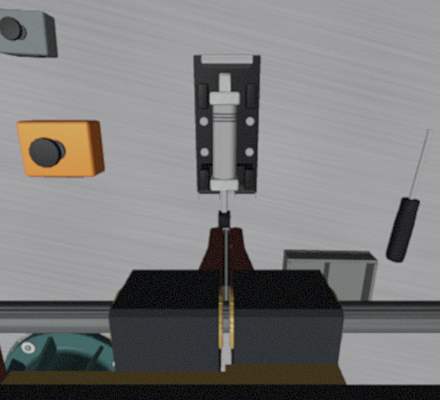

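The final picture shows the shock seated in the cradle with the rod in: cap at (226,185), eye at (224,218). The lug end is at -73.5 mm and the eye's near edge at about 93 mm, which is a fit for x of about +4.5 mm with the rod at 0. The plunger hit its stop at z = 56 mm under 14 N and is back up at about 66 mm. I'm handing in.

```bash
python3 -c "
from bench import *
print(close_job())"
```

```text
the job is handed in; nothing more can be done
None
```

The job is handed in, with no verdict returned: the shock lies in the cradle with its rod pulled to the stop and eased back in, and the large grey counter's plunger was pressed fully and came back up, at about 33 s of the 69 s allowed.

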